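# Zero the score dials for a new frame

### The arm

A 6-joint arm with a two-finger parallel gripper is mounted at the origin on the work surface. World frame = base frame: x ahead of the robot, y to its left, z up, the work surface at z = 0. Lengths are in m, angles in degrees, forces in N, time in s.
With the tool pointing down it reaches from about 0.375 to 0.9 m from the base axis. Payload 3.1 kg.
Tool frame: the origin (TCP) lies between the finger pads; the fingertips stand 11 mm ahead of it and the grasp point (between the pads) lies 8 mm behind it; z points along the fingers, y is the line along which they close (so a half turn about z gives the same grasp; the last joint's range is limited). The gripper opens to 87 mm and grips with 3 to 60 N. Pads are 19 mm wide; open, the fingers measure 117 mm over their backs; the gripper's body (75 mm by 190 mm) begins 51 mm behind the grasp point.
Start: joints at [61.335, 30.224, 82.088, -0, 67.689, -10.227], TCP at [0.198, 0.593, 0.234] pointing down, gripper open.
Joint ranges: [-176.69, 176.69], [-43.24, 126.21], [12.49, 139.97], [-82, 262], [0, 151.66], [-163.58, 163.58]. Speed limits (degrees/s): [159.86, 159.86, 180, 180, 180, 180].

### API

Orientations are given as a 3x3 rotation matrix whose columns are the frame's x, y, z axes.
In Python, from rig import bot gives the robot as it stands.
- The arm moves only by the tool apply_moves, never from a script. Its argument "steps" is a list that holds one entry, the list of rows, each a list of 7 numbers: the shift along the tool's x, y, z in cm, then the turn, a rotation vector about the tool's x, y, z in degrees, then the gripper command: -1 is shut, 1 is fully open, values between are in proportion. In form: [[[dx, dy, dz, rx, ry, rz, jaw], ...]]. A call has 1 to 20 rows; each row is the pose to reach, as a shift and turn from the pose commanded when the call began, along the tool's axes at that moment; what a row does not reach only later rows make up. A row lasts 1/8 s, in which the tool goes at most 62.5 mm and 10.7 degrees, less where a joint would pass 70% of its speed; a pose out of reach is approached as far as the arm can. A call with a gripper value outside its range is refused whole. The fingers move at their own pace and stop on an object; the grip force is fixed at half the most. Time passes only in rows, so rows that repeat a pose let the fingers close. It gives the time, the measured TCP pose, the force, the opening and the grip force at its end, in the units of the state.
- bot.read_state(): the state, without advancing time (a new reading comes with each control period).
- bot.capture(name): name is "scene" or "top" or "wrist"; returns the picture (384x512x3 uint8, blue, green, red); there is no depth.
- bot.camera_model(name): a dict with "intrinsics" (3x3 intrinsics, pixels), "k1" (the pictures are not rectified: a ray, as slopes to the right and down, at radius r is drawn at 1 + k1 r^2 times it, then the intrinsics apply), "R" (3x3) and "t" (3): a world point X has camera coordinates R X + t. Camera axes: x right, y down, z forward; pixel columns grow to the right and rows downward; lengths in m; the calibration is good to about 2 mm. A picture is of the moment at which its call begins: read the wrist's pose just before it. camera_model takes no time and is no camera call; for the wrist camera it gives the pose at the moment of the call.
- bot.hand_in(): hands the job in; it is judged then, once.
The state is a dict: "time_s": time; "joint_positions": joint angles; "qvel": joint speeds; "tau": joint torques, N m; "position": TCP position; "tcp_rot": TCP orientation; "force": force on the tool from outside, world axes, zero at the start; "moment": the same for the moment, N m; "opening": opening from 0.0 (shut) to 1.0 (fully open); "grasp_force": force on a finger pad.
Only numpy, scipy, OpenCV 4.12 (cv2) and the standard library are available. Lean on these libraries where they do the work, as an engineer would, in place of code of your own. Each camera call takes 0.05 s, during which the arm holds its last target. There are 200 camera calls.

### The job

A new frame is about to start: with a fingertip, gently push the pointer of each of the two round score dials round until it points at that dial's one large zero stud, in either order and either way round. Only push the pointers, do not pinch them, and do not pick up anything. Leave the pointer on the square board as it is and everything else where it stands.

Things in the scene. Friction and masses are not known exactly. Their poses are not given: they have to be found in the camera images.
- dial_1: One of the two round score dials (they look alike). Dark wooden disc, 210 mm across, 18 mm thick, screwed flat to the bar top; origin at the centre of its underside (z = 0). Ten brass studs on a circle of radius 88 mm: the zero stud on its own +x axis is 26 mm across, 4 mm high, the other nine 8 mm across, 3 mm high. A black pointer turns on its centre.
- pointer_1 (a joint): Pointer of dial_1, rad, anticlockwise from above positive; 0 or whole turns: at the zero stud. No stops; friction 0.04 N m (0.6 N near its end); stays where left, no coasting.
- pointer_1_tip (a point): Narrow end of the pointer of dial_1: 76 mm from the axis, 33 mm above the bar top. The pointer is a black bar 14 mm wide, 25 to 41 mm above the bar top (7 mm over the disc), narrowing over the last 18 mm; its blunt tail reaches 24 mm the other way; round hub 32 mm across, up to 50 mm high.
- dial_1_zero (a point): Centre of the top of the large zero stud of dial_1, 22 mm above the bar top.
- dial_2: The other round score dial. Dark wooden disc, 210 mm across, 18 mm thick, screwed flat to the bar top; origin at the centre of its underside (z = 0). Ten brass studs on a circle of radius 88 mm: the zero stud on its own +x axis is 26 mm across, 4 mm high, the other nine 8 mm across, 3 mm high. A black pointer turns on its centre.
- pointer_2 (a joint): Pointer of dial_2, rad, anticlockwise from above positive; 0 or whole turns: at the zero stud. No stops; friction 0.04 N m (0.6 N near its end); stays where left, no coasting.
- pointer_2_tip (a point): Narrow end of the pointer of dial_2: 76 mm from the axis, 33 mm above the bar top. The pointer is a black bar 14 mm wide, 25 to 41 mm above the bar top (7 mm over the disc), narrowing over the last 18 mm; its blunt tail reaches 24 mm the other way; round hub 32 mm across, up to 50 mm high.
- dial_2_zero (a point): Centre of the top of the large zero stud of dial_2, 22 mm above the bar top.
- race_board: Square board of the same wood, 160 mm a side, 18 mm thick, screwed to the bar top, with eight small studs near its edges; origin at the centre of its underside. Its pointer is not to be moved.
- race_tip (a point): Narrow end of the square board's pointer (black bar like the others but 60 mm from axis to tip, same heights): 60 mm from the axis, 33 mm above the bar top.
- chalk_1: Bystander, loose: a cube of cue chalk, 22 mm a side and 24 mm high; origin at the centre of its underside.
- chalk_2: Bystander, loose: a cube of cue chalk, 22 mm a side and 24 mm high; origin at the centre of its underside.
- ball_center (a point): Bystander, loose: the centre of an ivory-white cue ball, 57 mm across, resting in a fixed rubber ring 52 mm across and 8 mm high.
- tumbler: Bystander, loose: a drinking glass 72 mm across the rim, 95 mm high; origin at the centre of its underside.
- can: Bystander, loose: a metal drinks can 66 mm across, 115 mm high; origin at the centre of its underside.
- dart: Bystander, loose: a dart lying on the bar, about 160 mm long, 32 mm high at most; origin below its middle, point towards its +x.

How it is judged (in metres and radians):
At the end, for the whole second after the job is handed in: On both round dials the pointer tip lies within 9 mm sideways of the line from the axis to the large zero stud, on its side (about 7 degrees either way), at rest; the tip on the square board is within 8 mm of its start and every loose thing within 15 mm of its start (y of pointer_1_tip in the frame of dial_1 between -0.009 and 0.009 m and x of pointer_1_tip in the frame of dial_1 above 0.05 m and velocity of joint pointer_1 between -0.05 and 0.05 rad/s and y of pointer_2_tip in the frame of dial_2 between -0.009 and 0.009 m and x of pointer_2_tip in the frame of dial_2 above 0.05 m and velocity of joint pointer_2 between -0.05 and 0.05 rad/s and distance of race_tip from where it was at the start of the episode below 0.008 m and distance of each of chalk_1, chalk_2, ball_center, tumbler, can, dart from where it was at the start of the episode below 0.015 m); the robot touches nothing.
It fails at once if round dial 1 or its pointer is pinched, or pressed with more than 18 N (contact force between the fingers and dial_1 above 18 N).
It fails at once if round dial 2 or its pointer is pinched, or pressed with more than 18 N (contact force between the fingers and dial_2 above 18 N).
It fails at once if the square board's pointer is moved (distance of race_tip from where it was at the start of the episode above 0.012 m).
It fails at once if a bystander is pushed about, lifted or knocked over (distance of any of chalk_1, chalk_2, ball_center, tumbler, can, dart from where it was at the start of the episode above 0.02 m).
It also fails if it takes over 72 s, if anything falls off the work surface, if the arm or the gripper's body presses on something with over 40 N, if the wrist force passes 120 N, or if a joint passes its speed limit or range.

## Working session

There is one attempt and no reset: what is moved stays moved. The work goes in short steps, Python scripts to look and compute and a tool call to move; the robot and the scene stay as the last step left them, time stands still between calls to the robot, and variables do not carry over. Pictures are saved under pics/ and viewed, at most 10 in all, crops included, and the job is handed in when it is done.

Besides the shell and the picture viewer there is one more tool, called after ">>>" as name([rows], argument=value, ...), one row to a line, values as JSON. apply_moves: Moves the arm, as the interface text tells. Its arguments: {"type":"object","properties":{"steps":{"type":"array","items":{"type":"array","items":{"type":"array","items":{"type":"number"}}}}},"required":["steps"]}

```bash
mkdir -p pics; ls; python3 - <<'E'
from rig import bot
import cv2,numpy as np
for n in("top","scene"):
    cv2.imwrite(f"pics/{n}0.png",bot.capture(n)); m=bot.camera_model(n); print(n,m)
s=bot.read_state(); print(s["tcp_rot"],s["position"],s["time_s"],s["opening"])
E
```

```text
pics
top {'intrinsics': array([[454.5007743 ,   0.        , 256.21555507],
       [  0.        , 454.5007743 , 196.25742026],
       [  0.        ,   0.        ,   1.        ]]), 'k1': 0.02081477620568684, 'R': array([[ 0.05141915, -0.99867027,  0.00371013],
       [-0.97815282, -0.05111137, -0.20150603],
       [ 0.20142771,  0.0067322 , -0.97948025]]), 't': array([-0.02984344,  0.58054691,  1.16299867])}
scene {'intrinsics': array([[349.91999915,   0.        , 255.11230405],
       [  0.        , 349.91999915, 199.59288015],
       [  0.        ,   0.        ,   1.        ]]), 'k1': -0.10751685180088488, 'R': array([[-0.83279992,  0.5532392 , -0.01925287],
       [ 0.37856489,  0.54379506, -0.74898302],
       [-0.40389715, -0.63104146, -0.66230942]]), 't': array([ 0.48613875, -0.16139534,  1.22991049])}
[[-9.48657648e-01  3.16303221e-01 -9.69351597e-04]
 [ 3.16304492e-01  9.48656119e-01 -1.74273805e-03]
 [ 3.68347664e-04 -1.95987205e-03 -9.99998012e-01]] [0.19732283 0.59234885 0.23264972] 0.1 1.0001323464949128
```

View pics/top0.png

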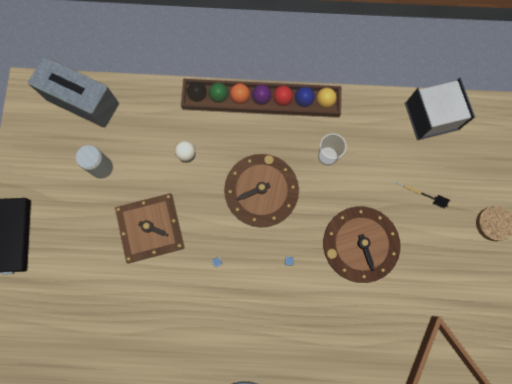

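View pics/scene0.png

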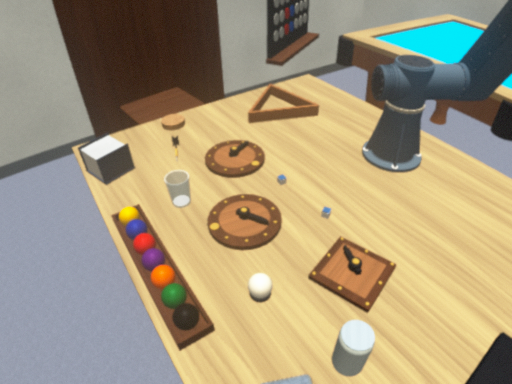

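The top view shows the robot base at the bottom centre. Dial A has its centre at about (262,188), zero stud at (269,160) and pointer tip at (238,199). Dial B has its centre at about (364,243), zero stud at (332,254) and tip at (373,270). The square board is at (149,228), the chalks at (217,262) and (290,261), the ball at (185,151), the tumbler at (330,150), the can at (90,158) and the dart at (422,195).

```bash
cat >h.py <<'E'
from rig import bot
import cv2,numpy as np
from scipy.optimize import least_squares
def ray(m,uv,z):
    K=m["intrinsics"];k=m["k1"]
    p=cv2.undistortPoints(np.array(uv,float).reshape(-1,1,2),K,np.array([k,0,0,0,0.]))[:,0]
    d=np.c_[p,np.ones(len(p))]@m["R"]; c=-m["R"].T@m["t"]
    return (c+d*((z-c[2])/d[:,2])[:,None])[:,:2]
def dial(img,m,ctr,rad=42):
    yy,xx=np.mgrid[:384,:512]; near=np.hypot(xx-ctr[0],yy-ctr[1])<rad
    H,S,V=cv2.split(cv2.cvtColor(img,cv2.COLOR_BGR2HSV))
    br=((H>15)&(H<30)&(S>110)&(V>130)&near).astype(np.uint8)
    n,l,st,ce=cv2.connectedComponentsWithStats(br)
    w=ray(m,ce[1:],.0215); a=st[1:,4]
    zero=w[a.argmax()]
    c0=ray(m,[ctr],.0215)[0]
    ok=abs(np.hypot(*(w-c0).T)-.088)<.015
    f=least_squares(lambda q:np.hypot(*(w[ok]-q).T)-.088,c0,loss="soft_l1",f_scale=.002)
    c=f.x
    dk=(V<45)&near; ys,xs=np.nonzero(dk); P=ray(m,np.c_[xs,ys],.041)-c
    P=P[np.hypot(*P.T)<.082]; r=np.hypot(*P.T)
    far=P[(r>.03)]; d=far.mean(0)
    az=lambda v:np.degrees(np.arctan2(v[1],v[0]))
    return dict(c=c.round(4),n=int(ok.sum()),res=np.abs(f.fun).max().round(4),zero_az=az(zero-c).round(1),zr=np.hypot(*(zero-c)).round(3),ptr_az=az(d).round(1),npx=len(far),rmax=r.max().round(3))
E
python3 - <<'E'
from h import *
img=cv2.imread("pics/top0.png");m=bot.camera_model("top")
for c in((262,189),(363,244)): print(dial(img,m,c))
for n,p,z in(("race",(149,228),.02),("racetip",(165,235),.035),("ch1",(217,262),.024),("ch2",(290,261),.024),("ball",(185,151),.03),("tumbler top",(333,147),.095),("tumbler bot",(328,157),0),("can",(89,156),.115),("dart0",(398,184),.01),("dart1",(447,204),.01)): print(n,ray(m,[p],z).round(3))
cv2.imwrite("pics/crop.png",cv2.resize(img[130:300,200:420],None,fx=3.6,fy=3.5,interpolation=cv2.INTER_CUBIC))
E
```

```text
Traceback (most recent call last):
  File "h.py", line 20, in dial
    dk=(V<45)&near; ys,xs=np.nonzero(dk); P=ray(m,np.c_[xs,ys],.041)-c
                                            ~~~^^^^^^^^^^^^^^^^^^^^^
  File "h.py", line 6, in ray
    p=cv2.undistortPoints(np.array(uv,float).reshape(-1,1,2),K,np.array([k,0,0,0,0.]))[:,0]
      ~~~~~~~~~~~~~~~~~~~^^^^^^^^^^^^^^^^^^^^^^^^^^^^^^^^^^^^^^^^^^^^^^^^^^^^^^^^^^^^^
cv2.error: OpenCV(4.12.0) /io/opencv/modules/calib3d/src/undistort.dispatch.cpp:347: error: (-215:Assertion failed) CV_IS_MAT(_src) && CV_IS_MAT(_dst) && (_src->rows == 1 || _src->cols == 1) && (_dst->rows == 1 || _dst->cols == 1) && _src->cols + _src->rows - 1 == _dst->rows + _dst->cols - 1 && (CV_MAT_TYPE(_src->type) == CV_32FC2 || CV_MAT_TYPE(_src->type) == CV_64FC2) && (CV_MAT_TYPE(_dst->type) == CV_32FC2 || CV_MAT_TYPE(_dst->type) == CV_64FC2) in function 'cvUndistortPointsInternal'
```

```bash
sed -i 's/dk=(V<45)&near/inn=np.hypot(xx-ctr[0],yy-ctr[1])<26; dk=(V<0.5*np.median(V[inn]))\&near/' h.py
python3 - <<'E'
from h import *
img=cv2.imread("pics/top0.png");m=bot.camera_model("top")
print(np.sort(img[175:205,235:290].max(2).ravel())[[0,50,100,200,600]])
for c in((262,189),(363,244)): print(dial(img,m,c))
for n,p,z in(("race",(149,228),.02),("racetip",(165,235),.035),("ch1",(217,262),.024),("ch2",(290,261),.024),("ball",(185,151),.03),("tumbler top",(333,147),.095),("tumbler bot",(328,157),0),("can",(89,156),.115),("dart0",(398,184),.01),("dart1",(447,204),.01)): print(n,ray(m,[p],z).round(3))
cv2.imwrite("pics/crop.png",cv2.resize(img[130:300,200:420],None,fx=3.6,fy=3.5,interpolation=cv2.INTER_CUBIC))
E
```

```text
[ 57  68  70  89 135]
{'c': array([ 0.6111, -0.0125]), 'n': 11, 'res': np.float64(0.0077), 'zero_az': np.float64(-14.2), 'zr': np.float64(0.084), 'ptr_az': np.float64(119.6), 'npx': 41, 'rmax': np.float64(0.074)}
{'c': array([ 0.4743, -0.2933]), 'n': 10, 'res': np.float64(0.0007), 'zero_az': np.float64(111.3), 'zr': np.float64(0.088), 'ptr_az': np.float64(-163.7), 'npx': 87, 'rmax': np.float64(0.076)}
race [[0.486 0.288]]
racetip [[0.467 0.24 ]]
ch1 [[0.403 0.096]]
ch2 [[ 0.416 -0.099]]
ball [[0.706 0.207]]
tumbler top [[ 0.719 -0.198]]
tumbler bot [[ 0.719 -0.199]]
can [[0.654 0.439]]
dart0 [[ 0.647 -0.396]]
dart1 [[ 0.597 -0.531]]
```

View pics/crop.png

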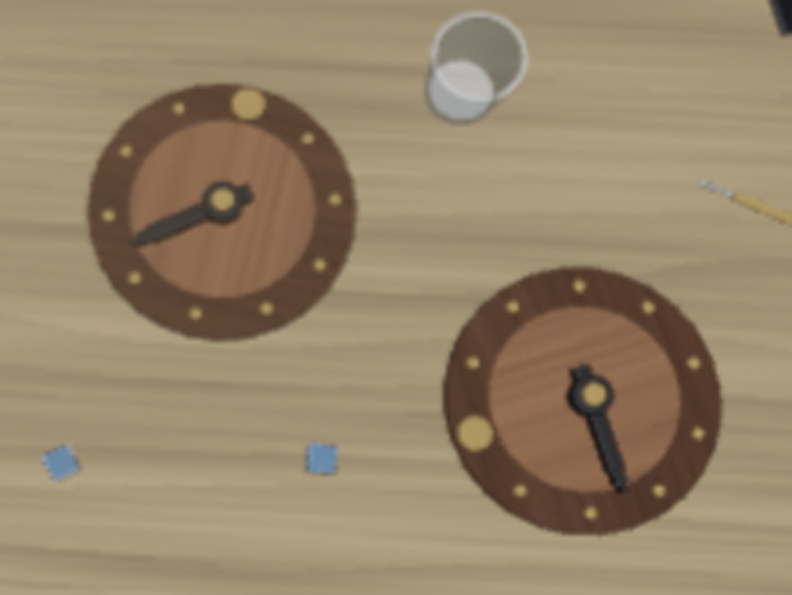

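The crop confirms both zero studs: dial A's at full-image (268.9,159.4) and dial B's at (332,254). Dial A's tip is at (237,199.4) and its hub at (261.7,187). Both pointers need a clockwise push, A by about 134° and B by about 85°.

```bash
cat >>h.py <<'E'
az=lambda v:np.degrees(np.arctan2(v[1],v[0]))
def u(a): a=np.radians(a); return np.array([np.cos(a),np.sin(a)])
def rows(targets):
    "targets: (x,y,z,az of tool x) -> rows in tool axes, cm and deg"
    s=bot.read_state(); R=s["tcp_rot"]; p=s["position"]; a0=az(R[:2,0]); out=[]
    for x,y,z,a in targets:
        d=R.T@(np.array([x,y,z])-p)*100
        out.append([round(float(v),2) for v in d]+[0,0,round(float(-((a-a0+180)%360-180)),1),-1])
    return out
def pose(c,phi,sgn,gap=0,r=.048,z=.043):
    "shut fingers' side face on the ccw side of a pointer at azimuth phi; sgn: tool x along +-n"
    q=np.array(c)+r*u(phi)+(.0165+gap)*u(phi+90)
    return (*q,z,phi+90+(0 if sgn>0 else 180))
E
python3 - <<'E'
from h import *
img=cv2.imread("pics/top0.png");m=bot.camera_model("top")
t=ray(m,[(236.9,199.4)],.037)[0];h=ray(m,[(261.7,186.9)],.05)[0];z=ray(m,[(268.9,159.4)],.022)[0]
st=np.array([(179,108),(307,138),(335,199),(319,265),(266,308),(195,313),(134,278),(108,215),(126,151)])/[3.6,3.5]+[200,130]
w=ray(m,st,.021);f=least_squares(lambda q:np.hypot(*(w-q).T)-.088,h);c=f.x
print("hub",h,"fit",c,abs(f.fun).max(),"zero",az(z-c),"ptr",az(t-c),np.hypot(*(t-c)))
x,y,_,a=pose(c,az(t-c),1,.012); print(rows([(x,y,.2,a)]))
E
```

```text
hub [ 0.60993682 -0.01323727] fit [ 0.61005789 -0.01331101] 0.000580558859652372 zero -10.725852447873846 ptr 118.40496109787618 0.07505933543630408
[[-52.86, -43.19, 3.33, 0, 0, -46.8, -1]]
```

>>> apply_moves([
  [[-52.9,-43.2,3.3,0,0,-46.8,-1],[-52.9,-43.2,3.3,0,0,-46.8,-1],[-52.9,-43.2,3.3,0,0,-46.8,-1],[-52.9,-43.2,3.3,0,0,-46.8,-1],[-52.9,-43.2,3.3,0,0,-46.8,-1],[-52.9,-43.2,3.3,0,0,-46.8,-1],[-52.9,-43.2,3.3,0,0,-46.8,-1],[-52.9,-43.2,3.3,0,0,-46.8,-1],[-52.9,-43.2,3.3,0,0,-46.8,-1],[-52.9,-43.2,3.3,0,0,-46.8,-1],[-52.9,-43.2,3.3,0,0,-46.8,-1],[-52.9,-43.2,3.3,0,0,-46.8,-1],[-52.9,-43.2,3.3,0,0,-46.8,-1],[-52.9,-43.2,3.3,0,0,-46.8,-1],[-52.9,-43.2,3.3,0,0,-46.8,-1]],
])

```text
time_s: 1.98
position: [0.5618, 0.0174, 0.2006]
tcp_rot: [[-0.879, -0.477, -0.001], [-0.477, 0.879, 0.0], [0.001, 0.001, -1.0]]
force: [0.6, -0.8, 0.4]
opening: 0.004
grasp_force: 0.0
```

```bash
python3 - <<'E'
from h import *
s=bot.read_state();print(s["position"],az(s["tcp_rot"][:2,0]),s["opening"],s["time_s"],s["joint_positions"])
cv2.imwrite("pics/w1.png",bot.capture("wrist"))
c=(.61006,-.01331)
x,y,_,a=pose(c,118.4,1,.012); print(rows([(x,y,.043,a)]))
E
```

```text
[0.56184203 0.01740785 0.20064966] -151.51317711531735 0.0036928230545974832 1.975 [-9.62044882e+00  2.77786548e+01  9.31760592e+01  1.32522889e-02
  5.90907164e+01 -1.28114074e+02]
[[0.08, -0.18, 15.77, 0, 0, 0.1, -1]]
```

View pics/w1.png

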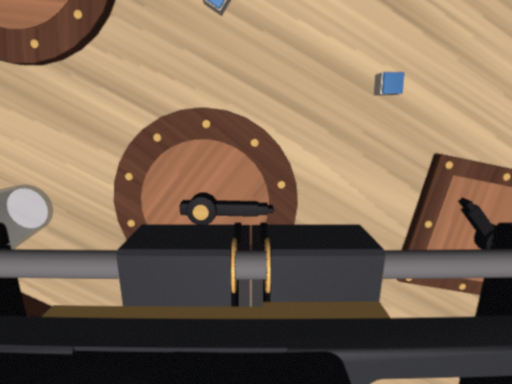

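The wrist view shows dial A's pointer (hub at (202,209), tip at (270,210)) lying parallel to the shut fingers, which stand beside it on the correct side. I'll lower the hand next.

>>> apply_moves([
  [[0.1,-0.2,5,0,0,0,-1],[0.1,-0.2,10,0,0,0,-1],[0.1,-0.2,14,0,0,0,-1],[0.1,-0.2,15.8,0,0,0,-1],[0.1,-0.2,15.8,0,0,0,-1],[0.1,-0.2,15.8,0,0,0,-1]],
])

```text
time_s: 2.78
position: [0.5641, 0.0136, 0.044]
tcp_rot: [[-0.88, -0.475, 0.003], [-0.475, 0.88, -0.001], [-0.002, -0.002, -1.0]]
force: [-0.1, 1.0, 0.1]
opening: 0.008
grasp_force: 0.0
```

```bash
python3 - <<'E'
from h import *
s=bot.read_state();print(s["position"],az(s["tcp_rot"][:2,0]),s["force"],s["joint_positions"][5])
c=(.61006,-.01331)
T=[pose(c,118.4,1,g) for g in(.006,.001)]+[pose(c,p,1) for p in np.r_[115,np.arange(109,-11,-7.5)]]
for r in rows(T): print(r)
E
```

```text
[0.5641389  0.013577   0.04397409] -151.61365131861334 [-0.07058038  1.03144108  0.08166196] -128.35103314744924
[-0.51, 0.25, 0.1, 0, 0, -0.0, -1]
[-1.01, 0.25, 0.1, 0, 0, -0.0, -1]
[-1.4, 0.34, 0.1, 0, 0, 3.4, -1]
[-1.92, 0.46, 0.1, 0, 0, 9.4, -1]
[-2.58, 0.52, 0.1, 0, 0, 16.9, -1]
[-3.24, 0.5, 0.1, 0, 0, 24.4, -1]
[-3.9, 0.4, 0.11, 0, 0, 31.9, -1]
[-4.53, 0.21, 0.11, 0, 0, 39.4, -1]
[-5.14, -0.06, 0.11, 0, 0, 46.9, -1]
[-5.7, -0.41, 0.11, 0, 0, 54.4, -1]
[-6.22, -0.83, 0.11, 0, 0, 61.9, -1]
[-6.67, -1.31, 0.12, 0, 0, 69.4, -1]
[-7.06, -1.85, 0.12, 0, 0, 76.9, -1]
[-7.38, -2.44, 0.12, 0, 0, 84.4, -1]
[-7.61, -3.06, 0.12, 0, 0, 91.9, -1]
[-7.77, -3.7, 0.12, 0, 0, 99.4, -1]
[-7.83, -4.36, 0.12, 0, 0, 106.9, -1]
[-7.81, -5.03, 0.12, 0, 0, 114.4, -1]
[-7.71, -5.68, 0.13, 0, 0, 121.9, -1]
```

>>> apply_moves([
  [[-0.5,0.25,0,0,0,0,-1],[-0.8,0.25,0,0,0,0,-1],[-1.0,0.25,0,0,0,0,-1],[-1.2,0.3,0,0,0,1.7,-1],[-1.4,0.34,0,0,0,3.4,-1],[-1.65,0.4,0,0,0,6.4,-1],[-1.92,0.46,0,0,0,9.4,-1],[-2.25,0.49,0,0,0,13.1,-1],[-2.58,0.52,0,0,0,16.9,-1],[-3.24,0.5,0,0,0,24.4,-1],[-3.9,0.4,0,0,0,31.9,-1],[-4.53,0.21,0,0,0,39.4,-1],[-5.14,-0.06,0,0,0,46.9,-1],[-5.14,-0.06,0,0,0,46.9,-1]],
])

```text
time_s: 4.53
position: [0.6086, 0.0375, 0.0423]
tcp_rot: [[-0.948, 0.317, 0.0], [0.317, 0.948, -0.0], [-0.0, 0.0, -1.0]]
force: [0.0, -0.3, -0.4]
opening: 0.007
grasp_force: 0.0
```

```bash
python3 - <<'E'
from h import *
s=bot.read_state();print(s["position"],az(s["tcp_rot"][:2,0]),s["force"],s["joint_positions"][5])
cv2.imwrite("pics/w2.png",bot.capture("wrist"))
c=np.array((.61006,-.01331)); d=s["position"][:2]-c; print("r",np.hypot(*d),"implied",az(d)-np.degrees(np.arcsin(.0165/np.hypot(*d))))
T=[pose(c,p,1) for p in np.arange(67,-11,-6)]+[pose(c,-10.7,1)]
for r in rows(T): print(r)
E
```

```text
[0.6086415  0.03753598 0.04232328] 161.52085735790817 [ 0.02227872 -0.26974685 -0.37428504] -78.47940434781745
r 0.0508657660458846 implied 72.66981611142177
[-0.5, 0.15, -0.06, 0, 0, 4.6, -1]
[-1.02, 0.26, -0.06, 0, 0, 10.6, -1]
[-1.55, 0.31, -0.06, 0, 0, 16.6, -1]
[-2.08, 0.3, -0.06, 0, 0, 22.6, -1]
[-2.6, 0.24, -0.06, 0, 0, 28.6, -1]
[-3.12, 0.12, -0.06, 0, 0, 34.6, -1]
[-3.63, -0.04, -0.06, 0, 0, 40.6, -1]
[-4.11, -0.27, -0.06, 0, 0, 46.6, -1]
[-4.57, -0.54, -0.06, 0, 0, 52.6, -1]
[-4.99, -0.85, -0.06, 0, 0, 58.6, -1]
[-5.38, -1.21, -0.06, 0, 0, 64.6, -1]
[-5.74, -1.61, -0.06, 0, 0, 70.6, -1]
[-6.04, -2.04, -0.06, 0, 0, 76.6, -1]
[-6.29, -2.48, -0.06, 0, 0, 82.3, -1]
```

View pics/w2.png

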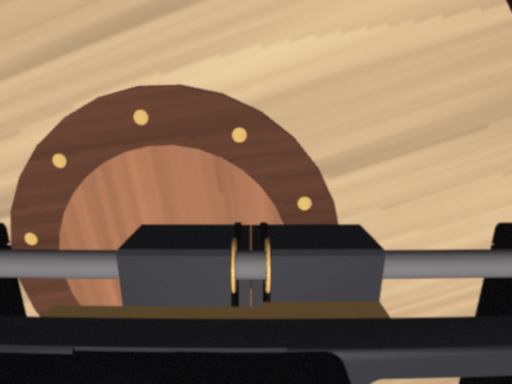

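The hand hides the pointer in this view, which fits it being pushed ahead of the fingers. I'll continue the arc and stop a few degrees short of the zero stud.

>>> apply_moves([
  [[-0.5,0.15,0,0,0,4.6,-1],[-1.02,0.26,0,0,0,10.6,-1],[-1.55,0.31,0,0,0,16.6,-1],[-2.08,0.3,0,0,0,22.6,-1],[-2.6,0.24,0,0,0,28.6,-1],[-3.12,0.12,0,0,0,34.6,-1],[-3.63,-0.04,0,0,0,40.6,-1],[-4.11,-0.27,0,0,0,46.6,-1],[-4.57,-0.54,0,0,0,52.6,-1],[-4.99,-0.85,0,0,0,58.6,-1],[-5.38,-1.21,0,0,0,64.6,-1],[-5.74,-1.61,0,0,0,70.6,-1],[-6.04,-2.04,0,0,0,76.6,-1],[-6.2,-2.3,0,0,0,80,-1],[-6.2,-2.3,0,0,0,80,-1],[-6.2,-2.3,0,0,0,80,-1]],
])

```text
time_s: 6.58
position: [0.6595, -0.0041, 0.0425]
tcp_rot: [[0.147, 0.989, -0.001], [0.989, -0.147, -0.0], [-0.0, -0.001, -1.0]]
force: [0.2, 0.2, 0.6]
opening: 0.009
grasp_force: 0.0
```

```bash
python3 - <<'E'
from h import *
s=bot.read_state();print(s["position"],az(s["tcp_rot"][:2,0]),s["force"],s["joint_positions"][5],s["time_s"])
c=np.array((.61006,-.01331)); d=s["position"][:2]-c; print("r",np.hypot(*d),"implied",az(d)-np.degrees(np.arcsin(.0165/np.hypot(*d))))
T=[pose(c,p,1) for p in (-9,-10.7)]
for r in rows(T): print(r)
E
```

```text
[ 0.65952347 -0.00413895  0.04249899] 81.55461621648277 [0.1806763  0.16526949 0.5607931 ] -1.5826698201496643 6.575
r 0.05030648904481813 implied -8.642828833169148
[-0.03, 0.06, -0.05, 0, 0, 0.6, -1]
[-0.17, 0.1, -0.05, 0, 0, 2.3, -1]
```

>>> apply_moves([
  [[-0.1,0.1,0,0,0,1.5,-1],[-0.1,0.1,0,0,0,1.5,-1],[1.0,0.1,0,0,0,1.5,-1],[2.0,0.1,0,0,0,1.5,-1],[2.0,0.1,-5,0,0,1.5,-1],[2.0,0.1,-10,0,0,1.5,-1],[2.0,0.1,-15.5,0,0,1.5,-1],[2.0,0.1,-15.5,0,0,1.5,-1]],
])

```text
time_s: 7.58
position: [0.6676, 0.016, 0.2037]
tcp_rot: [[0.173, 0.985, 0.012], [0.985, -0.173, -0.002], [0.0, 0.013, -1.0]]
force: [-0.7, -0.0, -0.8]
opening: 0.004
grasp_force: 0.0
```

```bash
python3 - <<'E'
from h import *
s=bot.read_state();print(s["position"])
img=cv2.imread("pics/top0.png");m=bot.camera_model("top")
B=dial(img,m,(363,244));print(B)
print("hub",ray(m,[(200+594/3.6,130+394/3.5)],.05),"tip az",az(ray(m,[(200+621/3.6,130+488/3.5)],.037)[0]-B["c"]))
x,y,_,a=pose(B["c"],B["ptr_az"],-1,.012); print(rows([(x,y,.2,a)]))
E
```

```text
[0.66762929 0.01599576 0.20366879]
{'c': array([ 0.4743, -0.2933]), 'n': 10, 'res': np.float64(0.0007), 'zero_az': np.float64(111.3), 'zr': np.float64(0.088), 'ptr_az': np.float64(-163.7), 'npx': 87, 'rmax': np.float64(0.076)}
hub [[ 0.47299284 -0.2942936 ]] tip az -161.04460529416016
[[-38.49, -16.73, 0.14, 0, 0, -26.3, -1]]
```

>>> apply_moves([
  [[-38.5,-16.8,0.1,0,0,-26,-1],[-38.5,-16.8,0.1,0,0,-26,-1],[-38.5,-16.8,0.1,0,0,-26,-1],[-38.5,-16.8,0.1,0,0,-26,-1],[-38.5,-16.8,0.1,0,0,-26,-1],[-38.5,-16.8,0.1,0,0,-26,-1],[-38.5,-16.8,0.1,0,0,-26,-1],[-38.5,-16.8,0.1,0,0,-26,-1],[-38.5,-16.8,0.1,0,0,-26,-1],[-38.5,-16.8,0.1,0,0,-26,-1],[-38.5,-16.8,0.1,0,0,-26,-1]],
])

```text
time_s: 8.95
position: [0.432, -0.333, 0.1965]
tcp_rot: [[-0.277, 0.961, -0.0], [0.961, 0.277, 0.0], [0.0, -0.0, -1.0]]
force: [0.2, 0.5, -1.2]
opening: 0.008
grasp_force: 0.0
```

```bash
python3 - <<'E'
from h import *
s=bot.read_state();print(s["position"],az(s["tcp_rot"][:2,0]),s["joint_positions"][5],s["time_s"])
img=bot.capture("top");cv2.imwrite("pics/t2.png",img);m=bot.camera_model("top")
c=np.array((.61006,-.01331));
print(dial(img,m,(262,189)))
x,y,_,a=pose((.4743,-.2933),-162.5,-1,.013); print(rows([(x,y,.043,a)]))
cv2.imwrite("pics/c2.png",cv2.resize(img[130:300,200:420],None,fx=3.6,fy=3.5,interpolation=cv2.INTER_CUBIC))
E
```

```text
[ 0.4320459  -0.33299661  0.19645767] 106.09114825985525 -65.46223427082721 8.95
{'c': array([ 0.6103, -0.0126]), 'n': 17, 'res': np.float64(0.0048), 'zero_az': np.float64(-17.5), 'zr': np.float64(0.087), 'ptr_az': np.float64(-10.6), 'npx': 30, 'rmax': np.float64(0.069)}
[[-0.41, 0.45, 15.35, 0, 0, -1.4, -1]]
```

View pics/c2.png

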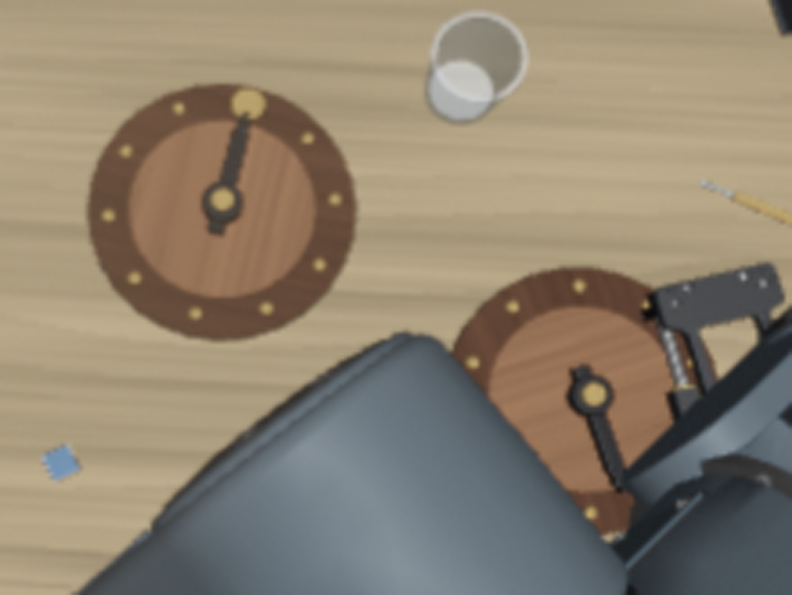

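Dial A is done: its pointer lies on the zero stud at about -10.6°, against -10.7° for the stud. Dial B's pointer has not moved, and the hand is on its anticlockwise side.

>>> apply_moves([
  [[-0.4,0.4,5,0,0,-1.4,-1],[-0.4,0.4,10,0,0,-1.4,-1],[-0.4,0.4,14,0,0,-1.4,-1],[-0.4,0.4,15.3,0,0,-1.4,-1],[-0.4,0.4,15.3,0,0,-1.4,-1],[-0.4,0.4,15.3,0,0,-1.4,-1]],
])

```text
time_s: 9.75
position: [0.4373, -0.3379, 0.0451]
tcp_rot: [[-0.299, 0.954, 0.002], [0.954, 0.299, -0.002], [-0.003, 0.001, -1.0]]
force: [0.9, -0.1, -0.1]
opening: 0.004
grasp_force: 0.0
```

```bash
python3 - <<'E'
from h import *
s=bot.read_state();print(s["position"],s["force"])
c=(.4743,-.2933)
T=[pose(c,197,-1,g) for g in(.006,.002)]+[pose(c,p,-1) for p in np.r_[196,193,190,186,np.arange(180,111,-6),112.5]]
for r in rows(T): print(r)
E
```

```text
[ 0.43725693 -0.33785756  0.04505639] [ 0.87495125 -0.0622093  -0.10025227]
[0.93, 0.05, 0.2, 0, 0, 0.4, -1]
[1.33, 0.05, 0.2, 0, 0, 0.4, -1]
[1.61, 0.03, 0.2, 0, 0, 1.4, -1]
[1.87, -0.05, 0.2, 0, 0, 4.4, -1]
[2.13, -0.11, 0.2, 0, 0, 7.4, -1]
[2.48, -0.17, 0.2, 0, 0, 11.4, -1]
[3.01, -0.21, 0.2, 0, 0, 17.4, -1]
[3.54, -0.19, 0.2, 0, 0, 23.4, -1]
[4.06, -0.13, 0.19, 0, 0, 29.4, -1]
[4.58, -0.0, 0.19, 0, 0, 35.4, -1]
[5.08, 0.17, 0.19, 0, 0, 41.4, -1]
[5.56, 0.4, 0.19, 0, 0, 47.4, -1]
[6.01, 0.68, 0.19, 0, 0, 53.4, -1]
[6.44, 1.0, 0.19, 0, 0, 59.4, -1]
[6.82, 1.37, 0.19, 0, 0, 65.4, -1]
[7.17, 1.77, 0.19, 0, 0, 71.4, -1]
[7.47, 2.21, 0.19, 0, 0, 77.4, -1]
[7.72, 2.67, 0.19, 0, 0, 83.4, -1]
[7.78, 2.79, 0.19, 0, 0, 84.9, -1]
```

>>> apply_moves([
  [[0.5,0.05,0.1,0,0,0.4,-1],[0.9,0.05,0.1,0,0,0.4,-1],[1.1,0.05,0.1,0,0,0.4,-1],[1.35,0.05,0.1,0,0,0.4,-1],[1.6,0.03,0.1,0,0,1.4,-1],[1.87,-0.05,0.1,0,0,4.4,-1],[2.13,-0.11,0.1,0,0,7.4,-1],[2.48,-0.17,0.1,0,0,11.4,-1],[3.0,-0.21,0.1,0,0,17.4,-1],[3.54,-0.19,0.1,0,0,23.4,-1],[4.06,-0.13,0.1,0,0,29.4,-1],[4.58,0,0.1,0,0,35.4,-1],[5.08,0.17,0.1,0,0,41.4,-1],[5.56,0.4,0.1,0,0,47.4,-1],[6.0,0.68,0.1,0,0,53.4,-1],[6.44,1.0,0.1,0,0,59.4,-1],[6.82,1.37,0.1,0,0,65.4,-1],[7.17,1.77,0.1,0,0,71.4,-1],[7.4,2.1,0.1,0,0,76,-1],[7.4,2.1,0.1,0,0,76,-1]],
])

```text
time_s: 12.25
position: [0.434, -0.2595, 0.0424]
tcp_rot: [[0.853, 0.521, -0.001], [0.521, -0.853, 0.001], [-0.0, -0.001, -1.0]]
force: [0.1, -0.5, -0.5]
opening: 0.005
grasp_force: 0.0
```

```bash
python3 - <<'E'
from h import *
s=bot.read_state();print(s["position"],s["force"],s["joint_positions"][5])
c=np.array((.4743,-.2933)); d=s["position"][:2]-c; print("r",np.hypot(*d),"implied",az(d)-np.degrees(np.arcsin(.0165/np.hypot(*d))))
for r in rows([pose(c,p,-1) for p in(115,112,111.3)]): print(r)
E
```

```text
[ 0.43403124 -0.25953104  0.04239234] [ 0.13516972 -0.48483802 -0.48159908] 15.012178720918486
r 0.052553932242103286 implied 121.71892253585776
[0.57, 0.03, -0.06, 0, 0, 6.4, -1]
[0.83, -0.02, -0.06, 0, 0, 9.4, -1]
[0.9, -0.03, -0.06, 0, 0, 10.1, -1]
```

>>> apply_moves([
  [[0.3,0.03,0,0,0,3.5,-1],[0.57,0.03,0,0,0,6.4,-1],[0.83,0,0,0,0,9.5,-1],[0.85,0,0,0,0,9.5,-1],[0.85,0,0,0,0,9.5,-1],[0.85,0,0,0,0,9.5,-1],[0.85,0,0,0,0,9.5,-1]],
])

```text
time_s: 13.12
position: [0.4413, -0.2557, 0.0425]
tcp_rot: [[0.928, 0.373, -0.0], [0.373, -0.928, 0.0], [-0.0, -0.0, -1.0]]
force: [-1.5, 1.2, -1.3]
opening: 0.004
grasp_force: 0.6
```

```bash
python3 - <<'E'
from h import *
s=bot.read_state()
c=np.array((.4743,-.2933)); d=s["position"][:2]-c; print("r",np.hypot(*d),"implied",az(d)-np.degrees(np.arcsin(.0165/np.hypot(*d))))
print(rows([pose(c,111.3,-1)]), s["tcp_rot"][:2])
E
```

```text
r 0.049995265891433945 implied 111.97405844422416
[[0.06, -0.1, -0.05, 0, 0, 0.6, -1]] [[ 9.28015033e-01  3.72542666e-01 -2.45422233e-04]
 [ 3.72542716e-01 -9.28015023e-01  2.03745563e-04]]
```

>>> apply_moves([
  [[-1,0,0,0,0,0,-1],[-2,0,0,0,0,0,-1],[-2,0,-6,0,0,0,-1],[-2,0,-12,0,0,0,-1],[-2,0,-17,0,0,0,-1],[-2,0,-18,0,0,0,-1],[15,-75,-18,0,0,0,-1],[15,-75,-18,0,0,0,-1],[15,-75,-18,0,0,0,-1],[15,-75,-18,0,0,0,-1],[15,-75,-18,0,0,0,-1],[15,-75,-18,0,0,0,-1],[15,-75,-18,0,0,0,-1],[15,-75,-18,0,0,0,-1],[15,-75,-18,0,0,0,-1],[15,-75,-18,0,0,0,-1],[15,-75,-18,0,0,0,-1],[15,-75,-18,0,0,0,-1],[15,-75,-18,0,0,0,-1],[15,-75,-18,0,0,0,-1]],
])

```text
time_s: 15.62
position: [0.3007, 0.4958, 0.221]
tcp_rot: [[0.927, 0.374, -0.002], [0.374, -0.927, -0.002], [-0.002, 0.002, -1.0]]
force: [-0.1, -0.6, -0.1]
opening: 0.005
grasp_force: 0.0
```

```bash
python3 - <<'E'
from h import *
s=bot.read_state();print(s["position"],s["qvel"])
img=bot.capture("top");cv2.imwrite("pics/t3.png",img);m=bot.camera_model("top")
for c in((262,189),(363,244)): print(dial(img,m,c))
E
```

```text
[0.30074997 0.49583236 0.22104093] [-2.15957456 -1.58655907  2.44356911 -0.68225781  0.6328857  -0.31500905]
{'c': array([ 0.6106, -0.0126]), 'n': 12, 'res': np.float64(0.0066), 'zero_az': np.float64(-16.4), 'zr': np.float64(0.087), 'ptr_az': np.float64(-10.9), 'npx': 32, 'rmax': np.float64(0.068)}
{'c': array([ 0.4743, -0.2932]), 'n': 10, 'res': np.float64(0.0007), 'zero_az': np.float64(111.2), 'zr': np.float64(0.088), 'ptr_az': np.float64(109.7), 'npx': 60, 'rmax': np.float64(0.076)}
```

View pics/t3.png

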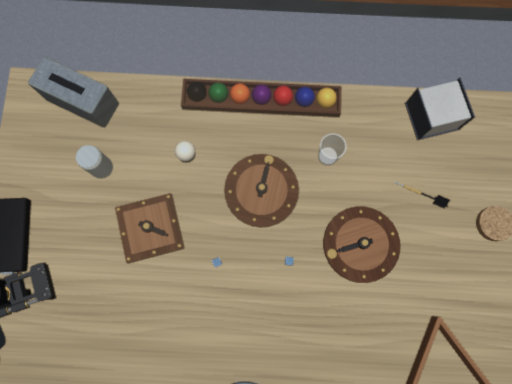

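The last view shows both pointers on their zero studs, at (269,160) and (332,254), each within about 2° of the stud. Everything else is where it started.

```bash
python3 -c "
from rig import bot
print(bot.hand_in())"
```

```text
the job is handed in; nothing more can be done
None
```

Both round dials' pointers now point at their zero studs (each within about 2° in the last camera view), nothing else has visibly moved, and the job is handed in; no verdict came back.

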